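# Nest the matching trinket cup on the wardrobe turntable

## Robot

A 6-joint arm with a two-finger parallel gripper is mounted at the origin on the work surface. World frame = base frame: x ahead of the robot, y to its left, z up, the work surface at z = 0. Lengths are in m, angles in degrees, forces in N, time in s.
With the tool pointing down it reaches from about 0.35 to 0.925 m from the base axis. Payload 6.4 kg.
Tool frame: the origin (TCP) lies at the very end of the fingers, on their centre line; the grasp point (between the pads) lies 19 mm behind it; z points along the fingers, y is the line along which they close (so a half turn about z gives the same grasp; the last joint's range is limited). The gripper opens to 85 mm and grips with 20 to 120 N. Pads are 22 mm wide; open, the fingers measure 114 mm over their backs; the gripper's body (76 mm by 85 mm) begins 54 mm behind the grasp point. The pads swing forward as they close: fully open they stand 13 mm farther back than shut.
Start: joints at [-74.719, 14.043, 89.255, -0, 76.702, -9.975], TCP at [0.277, -0.588, 0.231] pointing down, gripper open.
Joint ranges: [-179.41, 179.41], [-58.25, 129.5], [7.25, 145.43], [-54.29, 234.29], [11.92, 165.04], [-157.13, 157.13]. Speed limits (degrees/s): [147.25, 147.25, 180, 180, 180, 180].

## Interface

Orientations are given as [roll, pitch, yaw] about the fixed x, y, z axes, in that order (R = Rz(yaw) Ry(pitch) Rx(roll)).
In Python, from workcell import state, snapshot, sign_off gives the robot as it stands.
- The arm moves only by the tool arm_command, never from a script. Its argument "commands" is a list of rows, each an object of numbers: "dx", "dy", "dz": the shift along the tool's x, y, z in mm; "rx", "ry", "rz": the turn, a rotation vector about the tool's x, y, z in rad; "claw": the opening, from 0 (shut) to 1 (fully open). A call has 1 to 20 rows; each row is the pose to reach, as a shift and turn from the pose commanded when the call began, along the tool's axes at that moment; what a row does not reach only later rows make up. A row lasts 1/12 s, in which the tool goes at most 41.7 mm and 7.16 degrees, less where a joint would pass 70% of its speed; a pose out of reach is approached as far as the arm can. A call with a gripper value outside its range is refused whole. The fingers move at their own pace and stop on an object; "force" is the grip in N (left out, the last holds). Time passes only in rows, so rows that repeat a pose let the fingers close. It gives the time, the measured TCP pose, the force, the opening and the grip force at its end, in the units of the state.
- state(): the state, without advancing time (a new reading comes with each control period).
- snapshot(name): name is "scene" or "top" or "wrist"; returns a dict with "image" (420x560x3 uint8, red, green, blue), "mtx" (3x3 intrinsics, pixels), "origin" and "orientation" of the camera in the world. Camera axes: x right, y down, z forward; pixel columns grow to the right and rows downward; lengths in m; the calibration is good to about 2 mm. A picture is of the moment at which its call begins. There is no depth.
- sign_off(): hands the job in; it is judged then, once.
The state is a dict: "time_s": time; "qpos": joint angles; "qvel": joint speeds; "tau": joint torques, N m; "tcp_pos": TCP position; "tool_rot": TCP orientation; "force": force on the tool from outside, world axes, zero at the start; "ft_torque": the same for the moment, N m; "finger_gap": opening from 0.0 (shut) to 1.0 (fully open); "grip_force": force on a finger pad.
Only numpy, scipy, OpenCV 4.12 (cv2) and the standard library are available. Lean on these libraries where they do the work, as an engineer would, in place of code of your own. Each camera call takes 0.05 s, during which the arm holds its last target. There are 200 camera calls.

## Task

Tidy the trinket cups: a tapered round cup stands on the turntable, and on the board stand its twin, a square cup and a wide straight-sided pot. Stack the twin right way up inside the cup on the turntable, fully home, and let go, with the pair left standing upright on the turntable. The square cup and the wide pot will not nest, so leave them standing where they are.

Things in the scene. Friction and masses are not known exactly. Their poses are not given: they have to be found in the camera images.
- host_cup: Tapered round grey plastic cup, open top, 60 mm high, outside diameter 38 mm at the foot, 62 mm at the rim, wall 3 mm, inner floor 24 mm above its underside (thick foot), about 120 g. Origin: centre of underside; z up its axis. Stands upright on the white turntable disc (250 mm across, top 24 mm above the board, turns stiffly) among other small things.
- loose_cup: Tapered round grey plastic cup, open top, 60 mm high, outside diameter 38 mm at the foot, 62 mm at the rim, wall 3 mm, inner floor 24 mm above its underside (thick foot), about 120 g. Origin: centre of underside; z up its axis. Twin of the one on the turntable; stands upright on the board. Fully nested, its underside is 24 mm above the other's, with about 2 mm sideways play.
- square_cup: Square straight-sided grey plastic cup, open at the top, 54 x 54 x 60 mm high, wall 3 mm, standing on the board; it does not fit into the round cups. Leave it. Origin: centre of its underside; x and y along its sides, z up.
- wide_pot: Wide low straight-sided round grey plastic pot, open at the top, 72 mm across, 42 mm high, wall 3 mm, standing on the board; it does not fit into the tapered cups. Leave it. Origin: centre of its underside; z up along its axis.
Things that resemble listed ones, but are neither listed nor needed, are in the scene too. What is shaped like the wide_pot but blue or yellow is not meant.

How it is judged (in metres and radians):
At the end, for the whole second after the job is handed in: Twin right way up in the turntable cup: axes within 10 mm, its underside 18-30 mm above the other's; both upright within 10 degrees, at rest, the lower one on the turntable (underside 18-30 mm above the board). Square cup and wide pot upright within 10 degrees, within 20 mm of their places (horizontal distance between loose_cup and host_cup below 0.01 m and z of loose_cup in the frame of host_cup between 0.018 and 0.03 m and angle between the z axis of loose_cup and the z axis of host_cup, either way round below 0.17 rad and angle between each of loose_cup, host_cup, square_cup, wide_pot's own z axis and vertical below 0.17 rad and height (world z) of host_cup between 0.018 and 0.03 m and linear speed of each of loose_cup, host_cup below 0.02 m/s and distance of each of square_cup, wide_pot from where it was at the start of the episode below 0.02 m); the robot touches nothing.
It fails at once if the square cup or the wide pot was shifted by more than 20 mm from its place (distance of any of square_cup, wide_pot from where it was at the start of the episode above 0.02 m).
It also fails if it takes over 38 s, if anything falls off the work surface, if the arm or the gripper's body presses on something with over 40 N, if the wrist force passes 120 N, or if a joint passes its speed limit or range.

## Working session

There is one attempt and no reset: what is moved stays moved. The work goes in short steps, Python scripts to look and compute and a tool call to move; the robot and the scene stay as the last step left them, time stands still between calls to the robot, and variables do not carry over. Pictures are saved under pics/ and viewed, at most 10 in all, crops included, and the job is handed in when it is done.

Besides the shell and the picture viewer there is one more tool, called after ">>>" in YAML: its name, and indented under it one key for each argument. arm_command: Moves the arm, as the interface text tells. Its arguments: {"type":"object","properties":{"commands":{"type":"array","items":{"type":"object","properties":{"dx":{"type":"number"},"dy":{"type":"number"},"dz":{"type":"number"},"rx":{"type":"number"},"ry":{"type":"number"},"rz":{"type":"number"},"claw":{"type":"number"}}}},"force":{"type":"number"}},"required":["commands"]}

```bash
mkdir -p pics
cat > h.py <<'E'
import numpy as np, cv2
from workcell import state, snapshot, sign_off
from scipy.spatial.transform import Rotation as R
def rot(o):
    o=np.array(o,float)
    if o.shape==(3,3): return o
    if o.shape==(4,): print("quat",o); return R.from_quat(o).as_matrix()
    return R.from_euler('xyz',o,degrees=True).as_matrix()
def ray(s,uv,z):
    d=rot(s['orientation'])@np.linalg.inv(s['mtx'])@np.array([uv[0],uv[1],1.]); o=np.array(s['origin']); return o+d*(z-o[2])/d[2]
def proj(s,p):
    c=rot(s['orientation']).T@(np.array(p)-np.array(s['origin'])); q=np.array(s['mtx'])@c; return q[:2]/q[2]
def save(s,n): cv2.imwrite(n,s['image'][:,:,::-1])
E
python3 - <<'E'
from h import *
import pickle
a=snapshot('top');b=snapshot('scene')
pickle.dump((a,b),open('s0.pkl','wb'))
save(a,'pics/top0.png');save(b,'pics/scene0.png')
for s in (a,b): print(s['origin'],s['orientation'],s['mtx'])
print(state())
E
```

```text
[3.67996430e-01 6.79179366e-05 1.03330984e+00] [-168.17286994    0.2540631   -84.98470914] [[460.16573917   0.         279.00128874]
 [  0.         460.16573917 214.06656682]
 [  0.           0.           1.        ]]
[ 1.05070185 -0.32198446  0.5965835 ] [-131.83597368   -1.25610124   56.35595533] [[379.83650077   0.         279.0458636 ]
 [  0.         379.83650077 198.85130957]
 [  0.           0.           1.        ]]
{'time_s': 0.1, 'qpos': array([-7.47196084e+01,  1.40813604e+01,  8.93179335e+01,  1.71704164e-03,
        7.67037078e+01, -9.97627059e+00]), 'qvel': array([ 0.06366809, -0.08264986, -0.23357717,  0.02020526,  0.04788031,
       -0.02573855]), 'tau': array([ 8.57864379e-04, -4.30666566e+01, -3.27132726e+01, -3.07655034e-05,
        2.76385465e-03,  1.38734924e-05]), 'tcp_pos': array([ 0.27720324, -0.58736556,  0.23027659]), 'tool_rot': array([-1.79898845e+02, -1.94890780e-02,  2.52562486e+01]), 'force': array([ 0.12378853, -0.22720949,  0.47756026]), 'ft_torque': array([-0.03166363,  0.00330722,  0.04140203]), 'grip_force': 0.0, 'finger_gap': 1.0000487351051977}
```

View pics/top0.png

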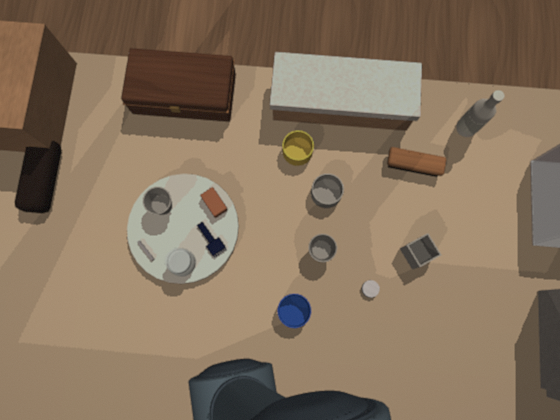

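View pics/scene0.png

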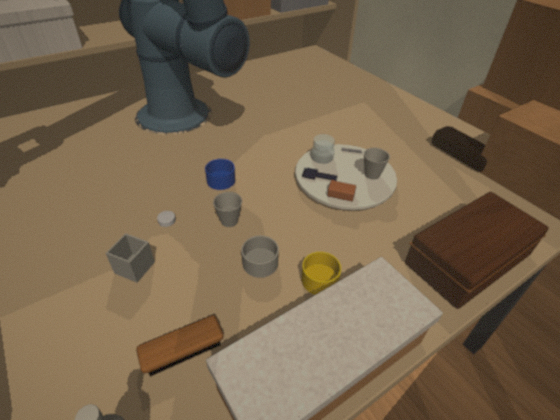

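The top view shows the host cup near (157,201) on the turntable, the loose cup near (322,248), the wide pot at (326,192) and the square cup at (421,251). The scene view agrees: host (375,163), loose (229,209). Next I'll measure the rims.

```bash
cat > m.py <<'E'
from h import *
import pickle
a,b=pickle.load(open('s0.pkl','rb'))
def circ(s,c,z,r=.031,n=40): return np.array([proj(s,[c[0]+r*np.cos(t),c[1]+r*np.sin(t),z]) for t in np.linspace(0,2*np.pi,n)])
def crop(s,uv,L,k=6,w=32):
    u,v=map(int,uv); im=cv2.resize(s['image'][v-w:v+w,u-w:u+w,::-1],None,fx=k,fy=k,interpolation=2).copy()
    for c,z,r in L:
        p=(circ(s,c,z,r)-[u-w,v-w]+.5)*k; cv2.polylines(im,[p.astype(int)],True,(0,0,255),1)
    return im
E
python3 - <<'E'
from m import *
L=ray(a,(322,246),.06);H=ray(a,(157,200),.084)
print('L',L,'H',H,'pot',ray(a,(326,190),.042),'sq',ray(a,(423,250),.06),'table',ray(a,(183,228),.024))
print(ray(b,(229,203),.06),ray(b,(376,157),.084))
rows=[np.hstack([crop(s,proj(s,c),[(c,z,.031),(c,z-.06,.019)]) for c,z in((L,.06),(H,.084))]) for s in(a,b)]
cv2.imwrite('pics/c1.png',cv2.resize(np.vstack(rows),(600,600)))
E
```

```text
L [ 0.5093749  -0.07509753  0.06      ] H [0.5736536  0.28245693 0.084     ] pot [ 0.63793078 -0.07677383  0.042     ] sq [ 0.51944983 -0.28923853  0.06      ] table [0.52803513 0.23341008 0.024     ]
[ 0.51324135 -0.07547877  0.06      ] [0.57902547 0.27684462 0.084     ]
```

View pics/c1.png

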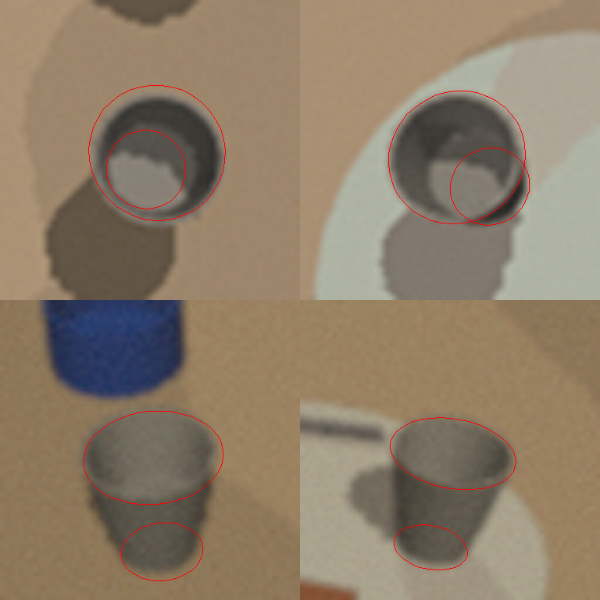

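>>> arm_command:
  commands:
    - {"dx": 430, "dy": -365, "dz": 20, "claw": 1}
    - {"dx": 430, "dy": -365, "dz": 20}
    - {"dx": 430, "dy": -365, "dz": 20}
    - {"dx": 430, "dy": -365, "dz": 20}
    - {"dx": 430, "dy": -365, "dz": 20}
    - {"dx": 430, "dy": -365, "dz": 20}
    - {"dx": 430, "dy": -365, "dz": 20}
    - {"dx": 430, "dy": -365, "dz": 20}
    - {"dx": 430, "dy": -365, "dz": 20}
    - {"dx": 430, "dy": -365, "dz": 20}
    - {"dx": 430, "dy": -365, "dz": 20}
    - {"dx": 430, "dy": -365, "dz": 20}
    - {"dx": 430, "dy": -365, "dz": 20}
    - {"dx": 430, "dy": -365, "dz": 20}
    - {"dx": 430, "dy": -365, "dz": 20}
    - {"dx": 430, "dy": -365, "dz": 20}
    - {"dx": 430, "dy": -365, "dz": 20}
    - {"dx": 430, "dy": -365, "dz": 20}
    - {"dx": 430, "dy": -365, "dz": 20}
    - {"dx": 430, "dy": -365, "dz": 20}

```text
$.commands[0]: bad value
```

Run:
```python
from m import *
w=snapshot('wrist');t=state();print(t['time_s'],t['tcp_pos'],t['tool_rot'],w['origin'],w['orientation'])
c=(.5113,-.0753)
im=w['image'][:,:,::-1].copy()
for z,r in((.06,.031),(0,.019)): cv2.polylines(im,[circ(w,c,z,r).astype(int)],True,(0,0,255),1)
cv2.imwrite('pics/w1.png',im)
pickle.dump(w,open('w1.pkl','wb'))
```

```text
0.15 [ 0.27720541 -0.58743181  0.23039897] [-1.79912482e+02 -1.45815673e-02  2.52554614e+01] [ 0.35397766 -0.55235606  0.37286121] [ 1.61138435e+02  1.04188638e-01 -6.46630433e+01]
```

View pics/w1.png

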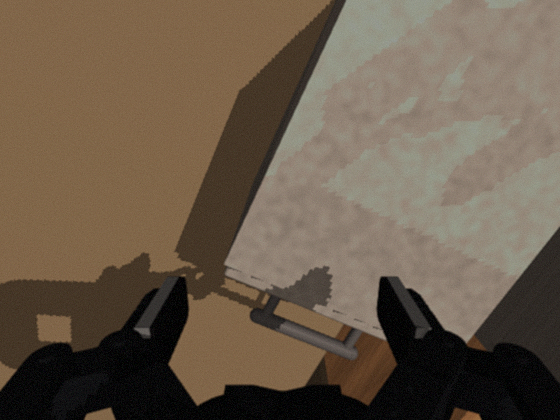

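The call was refused, so the arm did not move. The wrist picture only shows the start area, with the finger tips at about (165,300) and (395,300). I'll retry with every key given.

>>> arm_command:
  commands:
    - {"dx": 30, "dy": -25, "dz": 0, "rx": 0, "ry": 0, "rz": 0, "claw": 1}
    - {"dx": 430, "dy": -365, "dz": 20, "rx": 0, "ry": 0, "rz": 0, "claw": 1}

```text
time_s: 0.32
tcp_pos: [0.3104, -0.5149, 0.2293]
tool_rot: [-180.0, -0.0, 25.1]
force: [1.4, -0.2, 0.4]
finger_gap: 0.999
grip_force: 0.0
```

>>> arm_command:
  commands:
    - {"dx": 370, "dy": -312, "dz": 20, "rx": 0, "ry": 0, "rz": 0, "claw": 1}
    - {"dx": 370, "dy": -312, "dz": 20, "rx": 0, "ry": 0, "rz": 0, "claw": 1}
    - {"dx": 370, "dy": -312, "dz": 20, "rx": 0, "ry": 0, "rz": 0, "claw": 1}
    - {"dx": 370, "dy": -312, "dz": 20, "rx": 0, "ry": 0, "rz": 0, "claw": 1}
    - {"dx": 370, "dy": -312, "dz": 20, "rx": 0, "ry": 0, "rz": 0, "claw": 1}
    - {"dx": 370, "dy": -312, "dz": 20, "rx": 0, "ry": 0, "rz": 0, "claw": 1}
    - {"dx": 370, "dy": -312, "dz": 20, "rx": 0, "ry": 0, "rz": 0, "claw": 1}
    - {"dx": 370, "dy": -312, "dz": 20, "rx": 0, "ry": 0, "rz": 0, "claw": 1}
    - {"dx": 370, "dy": -312, "dz": 20, "rx": 0, "ry": 0, "rz": 0, "claw": 1}
    - {"dx": 370, "dy": -312, "dz": 20, "rx": 0, "ry": 0, "rz": 0, "claw": 1}
    - {"dx": 370, "dy": -312, "dz": 20, "rx": 0, "ry": 0, "rz": 0, "claw": 1}
    - {"dx": 370, "dy": -312, "dz": 20, "rx": 0, "ry": 0, "rz": 0, "claw": 1}
    - {"dx": 370, "dy": -312, "dz": 20, "rx": 0, "ry": 0, "rz": 0, "claw": 1}
    - {"dx": 370, "dy": -312, "dz": 20, "rx": 0, "ry": 0, "rz": 0, "claw": 1}
    - {"dx": 370, "dy": -312, "dz": 20, "rx": 0, "ry": 0, "rz": 0, "claw": 1}
    - {"dx": 370, "dy": -312, "dz": 20, "rx": 0, "ry": 0, "rz": 0, "claw": 1}

```text
time_s: 1.65
tcp_pos: [0.5122, -0.0754, 0.2096]
tool_rot: [180.0, 0.0, 25.2]
force: [0.5, -0.2, -0.1]
finger_gap: 1.0
grip_force: 0.0
```

Run:
```python
from m import *
w=snapshot('wrist');t=state();print(t['time_s'],t['tcp_pos'],t['tool_rot'],w['origin'],w['orientation'])
c=(.5113,-.0753)
im=w['image'][:,:,::-1].copy()
for z,r in((.06,.031),(0,.019)): cv2.polylines(im,[circ(w,c,z,r).astype(int)],True,(0,0,255),1)
cv2.imwrite('pics/w2.png',im)
pickle.dump(w,open('w2.pkl','wb'))
```

```text
1.7 [ 0.5122038  -0.07557665  0.20970537] [1.79994238e+02 5.73101191e-03 2.51496151e+01] [ 0.58898179 -0.04026165  0.35216921] [ 1.61105845e+02  2.15109080e-03 -6.47463039e+01]
```

View pics/w2.png

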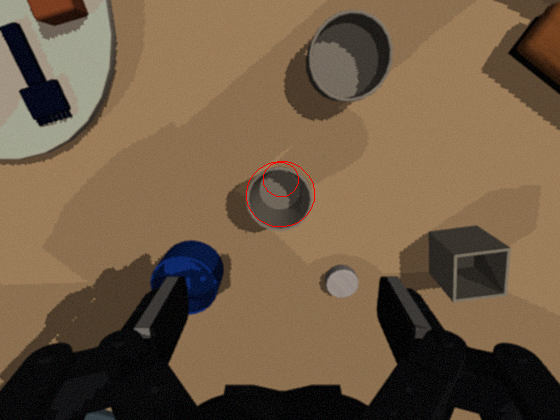

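The loose cup's rim is at (279,198), about 4 px below the prediction. That puts the cup at about (0.508, -0.0755), so I'll correct and descend.

>>> arm_command:
  commands:
    - {"dx": -4, "dy": -2, "dz": 30, "rx": 0, "ry": 0, "rz": 0, "claw": 1}
    - {"dx": -4, "dy": -2, "dz": 60, "rx": 0, "ry": 0, "rz": 0, "claw": 1}
    - {"dx": -4, "dy": -2, "dz": 90, "rx": 0, "ry": 0, "rz": 0, "claw": 1}
    - {"dx": -4, "dy": -2, "dz": 110, "rx": 0, "ry": 0, "rz": 0, "claw": 1}
    - {"dx": -4, "dy": -2, "dz": 130, "rx": 0, "ry": 0, "rz": 0, "claw": 1}
    - {"dx": -4, "dy": -2, "dz": 150, "rx": 0, "ry": 0, "rz": 0, "claw": 1}
    - {"dx": -4, "dy": -2, "dz": 165, "rx": 0, "ry": 0, "rz": 0, "claw": 1}
    - {"dx": -4, "dy": -2, "dz": 172, "rx": 0, "ry": 0, "rz": 0, "claw": 1}
    - {"dx": -4, "dy": -2, "dz": 172, "rx": 0, "ry": 0, "rz": 0, "claw": 1}

```text
time_s: 2.45
tcp_pos: [0.5066, -0.0748, 0.0361]
tool_rot: [-179.9, 0.1, 25.2]
force: [-0.3, -0.4, 0.8]
finger_gap: 1.001
grip_force: 0.0
```

>>> arm_command:
  commands:
    - {"dx": 0, "dy": 0, "dz": 0, "rx": 0, "ry": 0, "rz": 0, "claw": 0.6}
    - {"dx": 0, "dy": 0, "dz": 0, "rx": 0, "ry": 0, "rz": 0, "claw": 0.6}
    - {"dx": 0, "dy": 0, "dz": 0, "rx": 0, "ry": 0, "rz": 0, "claw": 0.6}
    - {"dx": 0, "dy": 0, "dz": 0, "rx": 0, "ry": 0, "rz": 0, "claw": 0.5}
    - {"dx": 0, "dy": 0, "dz": 0, "rx": 0, "ry": 0, "rz": 0, "claw": 0.5}
    - {"dx": 0, "dy": 0, "dz": 0, "rx": 0, "ry": 0, "rz": 0, "claw": 0.5}
    - {"dx": 0, "dy": 0, "dz": 0, "rx": 0, "ry": 0, "rz": 0, "claw": 0.5}
  force: 35

```text
time_s: 3.03
tcp_pos: [0.5093, -0.0748, 0.0394]
tool_rot: [179.9, -0.1, 25.3]
force: [-1.2, 0.7, 6.2]
finger_gap: 0.678
grip_force: 37.2
```

Run:
```python
from m import *
w=snapshot('wrist');t=state();print(t['time_s'],t['tcp_pos'],t['finger_gap'],t['grip_force'],t['force'])
save(w,'pics/w3.png')
```

```text
3.0833 [ 0.50927297 -0.0748071   0.03945123] 0.6786628317651731 37.243047645752085 [-0.8299325   1.26067765  5.84977243]
```

View pics/w3.png

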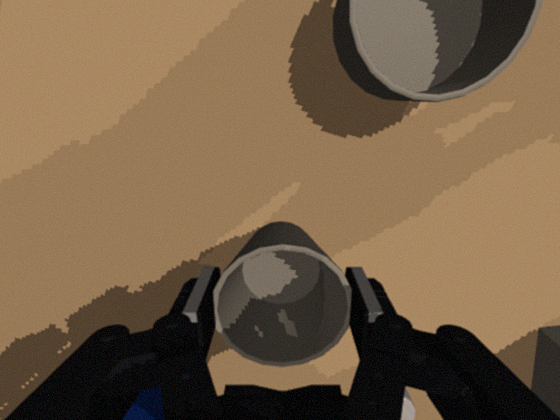

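The grip is on the cup's sides about 11 mm below the rim, with the rim centred near (283,305) between the pads. I'll lift, check, and carry.

>>> arm_command:
  commands:
    - {"dx": 0, "dy": 0, "dz": -10, "rx": 0, "ry": 0, "rz": 0, "claw": 0.5}
    - {"dx": 0, "dy": 0, "dz": -25, "rx": 0, "ry": 0, "rz": 0, "claw": 0.5}
    - {"dx": 0, "dy": 0, "dz": -45, "rx": 0, "ry": 0, "rz": 0, "claw": 0.5}
    - {"dx": 0, "dy": 0, "dz": -65, "rx": 0, "ry": 0, "rz": 0, "claw": 0.5}
    - {"dx": 0, "dy": 0, "dz": -85, "rx": 0, "ry": 0, "rz": 0, "claw": 0.5}
    - {"dx": 0, "dy": 0, "dz": -105, "rx": 0, "ry": 0, "rz": 0, "claw": 0.5}
    - {"dx": 0, "dy": 0, "dz": -120, "rx": 0, "ry": 0, "rz": 0, "claw": 0.5}
    - {"dx": 0, "dy": 0, "dz": -130, "rx": 0, "ry": 0, "rz": 0, "claw": 0.5}
    - {"dx": 0, "dy": 0, "dz": -130, "rx": 0, "ry": 0, "rz": 0, "claw": 0.5}

```text
time_s: 3.83
tcp_pos: [0.5094, -0.0749, 0.1706]
tool_rot: [179.8, -0.2, 25.3]
force: [1.0, 0.3, -1.6]
finger_gap: 0.683
grip_force: 38.1
```

Run:
```python
from m import *
b=snapshot('scene');w=snapshot('wrist');t=state();print(t['time_s'],t['tcp_pos'],t['tool_rot'],t['finger_gap'],t['grip_force'],t['force'])
pickle.dump((w,b,t),open('s1.pkl','wb'))
p=proj(b,t['tcp_pos']).astype(int)
i1=cv2.resize(b['image'][p[1]-70:p[1]+50,p[0]-60:p[0]+60,::-1],(400,400))
i2=cv2.resize(w['image'][200:400,180:380,::-1],(400,400))
cv2.imwrite('pics/l1.png',np.hstack([i1,i2]))
# host deltas
yaw=np.radians(t['tool_rot'][2]);d=np.array([.576,.281])-t['tcp_pos'][:2]
print(d,[d@[np.cos(yaw),np.sin(yaw)],d@[np.sin(yaw),-np.cos(yaw)]])
```

```text
3.9333 [ 0.50777536 -0.0743023   0.16752549] [-1.79997350e+02  5.37066780e-03  2.52589095e+01] 0.6796656781098497 38.05748696322553 [-0.75222997 -0.36349229 -2.74003519]
[0.06822464 0.3553023 ] [np.float64(0.21331241962453823), np.float64(-0.2922193271753922)]
```

View pics/l1.png

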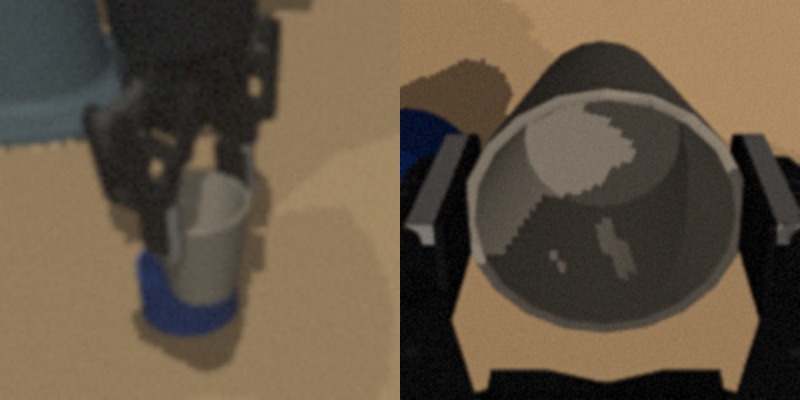

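The cup is held upright, with its rim centre at about (282,305) in the wrist image. I'll stop about 60 mm short of the host for a close look.

>>> arm_command:
  commands:
    - {"dx": 10, "dy": -20, "dz": 0, "rx": 0, "ry": 0, "rz": 0, "claw": 0.5}
    - {"dx": 25, "dy": -49, "dz": 0, "rx": 0, "ry": 0, "rz": 0, "claw": 0.5}
    - {"dx": 40, "dy": -78, "dz": 0, "rx": 0, "ry": 0, "rz": 0, "claw": 0.5}
    - {"dx": 55, "dy": -107, "dz": 0, "rx": 0, "ry": 0, "rz": 0, "claw": 0.5}
    - {"dx": 70, "dy": -136, "dz": 0, "rx": 0, "ry": 0, "rz": 0, "claw": 0.5}
    - {"dx": 85, "dy": -165, "dz": 0, "rx": 0, "ry": 0, "rz": 0, "claw": 0.5}
    - {"dx": 100, "dy": -194, "dz": 0, "rx": 0, "ry": 0, "rz": 0, "claw": 0.5}
    - {"dx": 115, "dy": -223, "dz": 0, "rx": 0, "ry": 0, "rz": 0, "claw": 0.5}
    - {"dx": 130, "dy": -252, "dz": 0, "rx": 0, "ry": 0, "rz": 0, "claw": 0.5}
    - {"dx": 140, "dy": -272, "dz": 0, "rx": 0, "ry": 0, "rz": 0, "claw": 0.5}
    - {"dx": 147, "dy": -285, "dz": 0, "rx": 0, "ry": 0, "rz": 0, "claw": 0.5}
    - {"dx": 150, "dy": -292, "dz": 0, "rx": 0, "ry": 0, "rz": 0, "claw": 0.5}
    - {"dx": 150, "dy": -292, "dz": 0, "rx": 0, "ry": 0, "rz": 0, "claw": 0.5}
    - {"dx": 150, "dy": -292, "dz": 0, "rx": 0, "ry": 0, "rz": 0, "claw": 0.5}

```text
time_s: 5.1
tcp_pos: [0.5185, 0.2532, 0.1665]
tool_rot: [-180.0, 0.1, 25.3]
force: [-0.9, -1.0, -0.7]
finger_gap: 0.685
grip_force: 38.2
```

Run:
```python
from m import *
w=snapshot('wrist');t=state();print(t['time_s'],t['tcp_pos'],t['tool_rot'],t['finger_gap'],t['grip_force'])
pickle.dump((w,t),open('s2.pkl','wb'))
im=w['image'][:,:,::-1].copy()
cv2.polylines(im,[circ(w,(.576,.281),.084,.031).astype(int)],True,(0,0,255),1)
zr=t['tcp_pos'][2]+.0206; c=ray(w,(282,305),zr); print('held rim',c, c-t['tcp_pos'])
cv2.polylines(im,[circ(w,c,zr,.031).astype(int)],True,(0,255,0),1)
cv2.polylines(im,[circ(w,c,zr-.06,.019).astype(int)],True,(0,255,0),1)
cv2.imwrite('pics/w4.png',cv2.resize(im,(800,600)))
```

```text
5.15 [0.51873122 0.25282656 0.16685629] [1.79995635e+02 9.46065001e-02 2.52262114e+01] 0.683711425862073 38.150462642661296
held rim [0.51913484 0.25254868 0.18745629] [ 0.00040362 -0.00027787  0.0206    ]
```

View pics/w4.png

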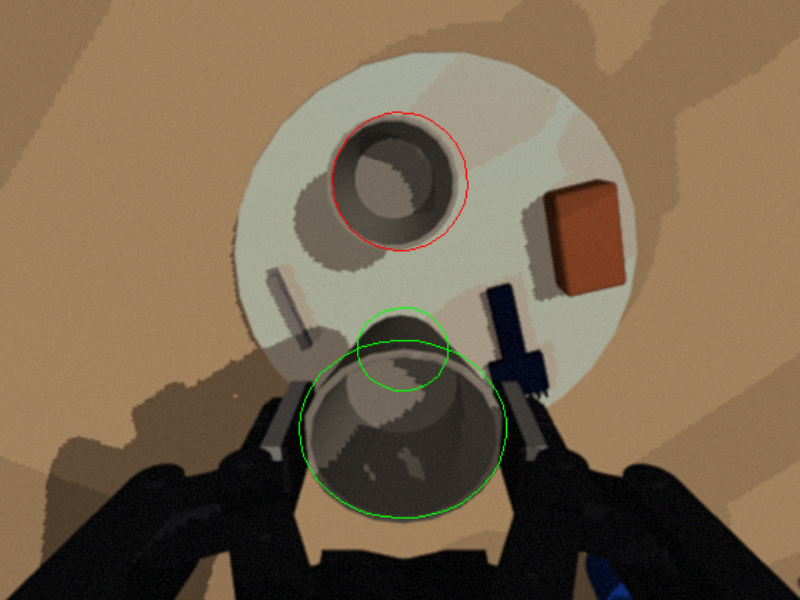

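The host rim spans x 331–458 and y 115–248 in the enlarged picture. The held rim spans x 305–502 and y 349–521. I'll fit both circles from those extents.

Run:
```python
from m import *
from scipy.optimize import least_squares
w,t=pickle.load(open('s2.pkl','rb')); k=560/800
def fit(ext,z):
    e=np.array(ext)*k
    def f(p):
        q=circ(w,p[:2],z,p[2],200); return np.r_[q[:,0].min(),q[:,0].max(),q[:,1].min(),q[:,1].max()]-e
    s=least_squares(f,[*ray(w,((e[0]+e[1])/2,(e[2]+e[3])/2),z)[:2],.03],x_scale=.01); return s.x,s.fun
zr=t['tcp_pos'][2]+.0206
H,e1=fit((331,458,115,248),.084);L,e2=fit((305,502,349,521),zr)
print(H,e1,L,e2,L[:2]-t['tcp_pos'][:2])
yaw=np.radians(t['tool_rot'][2]);d=H[:2]-L[:2]
print(d,d@[np.cos(yaw),np.sin(yaw)],d@[np.sin(yaw),-np.cos(yaw)])
```

```text
[0.57514138 0.28340744 0.02954049] [-0.46508144  0.4657378   0.43436125 -0.47419284] [0.51763806 0.25162694 0.02981086] [-0.71675717  0.71678466  0.7871047  -0.90179906] [-0.00109316 -0.00119962]
[0.05750332 0.0317805 ] 0.06556398337052576 -0.004242141211941504
```

>>> arm_command:
  commands:
    - {"dx": 20, "dy": -1, "dz": 0, "rx": 0, "ry": 0, "rz": 0, "claw": 0.5}
    - {"dx": 45, "dy": -3, "dz": 0, "rx": 0, "ry": 0, "rz": 0, "claw": 0.5}
    - {"dx": 65, "dy": -4, "dz": 0, "rx": 0, "ry": 0, "rz": 0, "claw": 0.5}
    - {"dx": 65, "dy": -4, "dz": 0, "rx": 0, "ry": 0, "rz": 0, "claw": 0.5}
    - {"dx": 65, "dy": -4, "dz": 10, "rx": 0, "ry": 0, "rz": 0, "claw": 0.5}
    - {"dx": 65, "dy": -4, "dz": 20, "rx": 0, "ry": 0, "rz": 0, "claw": 0.5}
    - {"dx": 65, "dy": -4, "dz": 28, "rx": 0, "ry": 0, "rz": 0, "claw": 0.5}
    - {"dx": 65, "dy": -4, "dz": 36, "rx": 0, "ry": 0, "rz": 0, "claw": 0.5}
    - {"dx": 65, "dy": -4, "dz": 42, "rx": 0, "ry": 0, "rz": 0, "claw": 0.5}
    - {"dx": 65, "dy": -4, "dz": 48, "rx": 0, "ry": 0, "rz": 0, "claw": 0.5}
    - {"dx": 65, "dy": -4, "dz": 52, "rx": 0, "ry": 0, "rz": 0, "claw": 0.5}
    - {"dx": 65, "dy": -4, "dz": 52, "rx": 0, "ry": 0, "rz": 0, "claw": 0.5}
    - {"dx": 65, "dy": -4, "dz": 52, "rx": 0, "ry": 0, "rz": 0, "claw": 0.5}

```text
time_s: 6.23
tcp_pos: [0.5762, 0.2851, 0.1156]
tool_rot: [-180.0, 0.0, 25.3]
force: [0.2, -0.2, -1.1]
finger_gap: 0.685
grip_force: 38.1
```

Run:
```python
from m import *
b=snapshot('scene');a=snapshot('top');t=state();print(t['time_s'],t['tcp_pos'],t['tool_rot'],t['finger_gap'],t['force'])
H=(.575,.283)
L=t['tcp_pos']+[-.0005,-.0007,.0206]
i=[cv2.resize(crop(s,proj(s,(*H,.08)),[(H,.084,.031),(H,.024,.019),(L,L[2],.031),(L,L[2]-.06,.019)],6,40),(400,400)) for s in(b,a)]
cv2.imwrite('pics/n1.png',np.hstack(i))
```

```text
6.3333 [0.57662143 0.28521575 0.116328  ] [ 1.79990523e+02 -6.62377262e-02  2.52586664e+01] 0.6826703003297183 [-0.21938452 -0.14402885 -0.84448832]
```

View pics/n1.png

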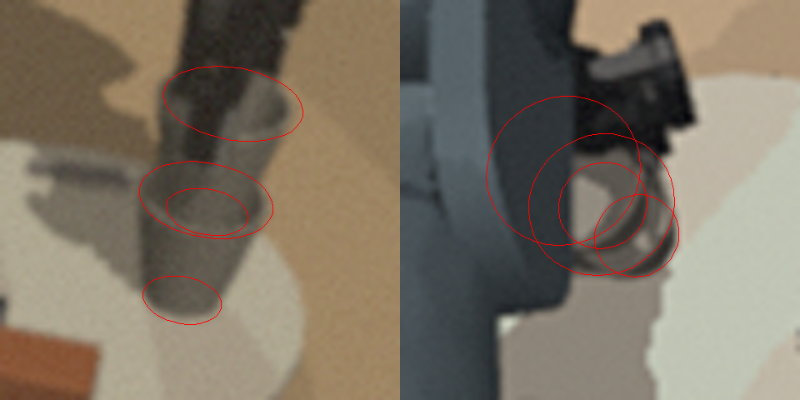

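In the scene view, the held cup's foot is inside the host rim with no side force. Both cups are offset from the overlay by the same amount, so they are aligned. I'll lower slowly.

>>> arm_command:
  commands:
    - {"dx": 0, "dy": 0, "dz": 5, "rx": 0, "ry": 0, "rz": 0, "claw": 0.5}
    - {"dx": 0, "dy": 0, "dz": 10, "rx": 0, "ry": 0, "rz": 0, "claw": 0.5}
    - {"dx": 0, "dy": 0, "dz": 15, "rx": 0, "ry": 0, "rz": 0, "claw": 0.5}
    - {"dx": 0, "dy": 0, "dz": 19, "rx": 0, "ry": 0, "rz": 0, "claw": 0.5}
    - {"dx": 0, "dy": 0, "dz": 22, "rx": 0, "ry": 0, "rz": 0, "claw": 0.5}
    - {"dx": 0, "dy": 0, "dz": 24, "rx": 0, "ry": 0, "rz": 0, "claw": 0.5}
    - {"dx": 0, "dy": 0, "dz": 24, "rx": 0, "ry": 0, "rz": 0, "claw": 0.5}

```text
time_s: 6.92
tcp_pos: [0.5758, 0.2849, 0.0909]
tool_rot: [-180.0, 0.1, 25.3]
force: [-1.0, 0.4, -2.9]
finger_gap: 0.686
grip_force: 38.2
```

>>> arm_command:
  commands:
    - {"dx": 0, "dy": 0, "dz": 1, "rx": 0, "ry": 0, "rz": 0, "claw": 0.5}
    - {"dx": 0, "dy": 0, "dz": 2, "rx": 0, "ry": 0, "rz": 0, "claw": 0.5}
    - {"dx": 0, "dy": 0, "dz": 3, "rx": 0, "ry": 0, "rz": 0, "claw": 0.5}
    - {"dx": 0, "dy": 0, "dz": 3, "rx": 0, "ry": 0, "rz": 0, "claw": 0.5}
    - {"dx": 0, "dy": 0, "dz": 3, "rx": 0, "ry": 0, "rz": 0, "claw": 0.5}

```text
time_s: 7.33
tcp_pos: [0.5762, 0.285, 0.0888]
tool_rot: [-180.0, -0.0, 25.3]
force: [0.1, 0.3, -1.3]
finger_gap: 0.682
grip_force: 38.2
```

>>> arm_command:
  commands:
    - {"dx": 0, "dy": 0, "dz": 1, "rx": 0, "ry": 0, "rz": 0, "claw": 0.5}
    - {"dx": 0, "dy": 0, "dz": 1, "rx": 0, "ry": 0, "rz": 0, "claw": 0.5}
    - {"dx": 0, "dy": 0, "dz": 1, "rx": 0, "ry": 0, "rz": 0, "claw": 0.75}
    - {"dx": 0, "dy": 0, "dz": 1, "rx": 0, "ry": 0, "rz": 0, "claw": 0.85}
    - {"dx": 0, "dy": 0, "dz": 1, "rx": 0, "ry": 0, "rz": 0, "claw": 1}
    - {"dx": 0, "dy": 0, "dz": 1, "rx": 0, "ry": 0, "rz": 0, "claw": 1}
    - {"dx": 0, "dy": 0, "dz": 1, "rx": 0, "ry": 0, "rz": 0, "claw": 1}
    - {"dx": 0, "dy": 0, "dz": 1, "rx": 0, "ry": 0, "rz": 0, "claw": 1}
    - {"dx": 0, "dy": 0, "dz": 1, "rx": 0, "ry": 0, "rz": 0, "claw": 1}

```text
time_s: 8.08
tcp_pos: [0.5762, 0.285, 0.0878]
tool_rot: [180.0, -0.0, 25.3]
force: [0.7, 0.0, -0.1]
finger_gap: 1.002
grip_force: 0.0
```

>>> arm_command:
  commands:
    - {"dx": 0, "dy": 0, "dz": -5, "rx": 0, "ry": 0, "rz": 0, "claw": 1}
    - {"dx": 0, "dy": 0, "dz": -15, "rx": 0, "ry": 0, "rz": 0, "claw": 1}
    - {"dx": 0, "dy": 0, "dz": -30, "rx": 0, "ry": 0, "rz": 0, "claw": 1}
    - {"dx": 0, "dy": 0, "dz": -60, "rx": 0, "ry": 0, "rz": 0, "claw": 1}
    - {"dx": 0, "dy": 0, "dz": -90, "rx": 0, "ry": 0, "rz": 0, "claw": 1}
    - {"dx": -30, "dy": 0, "dz": -120, "rx": 0, "ry": 0, "rz": 0, "claw": 1}
    - {"dx": -60, "dy": 0, "dz": -120, "rx": 0, "ry": 0, "rz": 0, "claw": 1}
    - {"dx": -60, "dy": 0, "dz": -120, "rx": 0, "ry": 0, "rz": 0, "claw": 1}
    - {"dx": -60, "dy": 0, "dz": -120, "rx": 0, "ry": 0, "rz": 0, "claw": 1}

```text
time_s: 8.83
tcp_pos: [0.5213, 0.2593, 0.2091]
tool_rot: [180.0, -0.1, 25.3]
force: [-0.2, -0.5, 0.2]
finger_gap: 0.999
grip_force: 0.0
```

Run:
```python
from m import *
b=snapshot('scene');w=snapshot('wrist');t=state();print(t['time_s'],t['tcp_pos'],t['finger_gap'],t['force'])
H=(.575,.283)
i=[cv2.resize(crop(s,proj(s,(*H,.08)),[(H,.108,.031),(H,.024,.019)],k,n),(400,400)) for s,k,n in((b,6,40),(w,4,100))]
cv2.imwrite('pics/f1.png',np.hstack(i))
```

```text
8.9333 [0.52243946 0.25957574 0.20840673] 0.9994820010414692 [-0.24012578  0.25021894 -0.59048581]
```

View pics/f1.png

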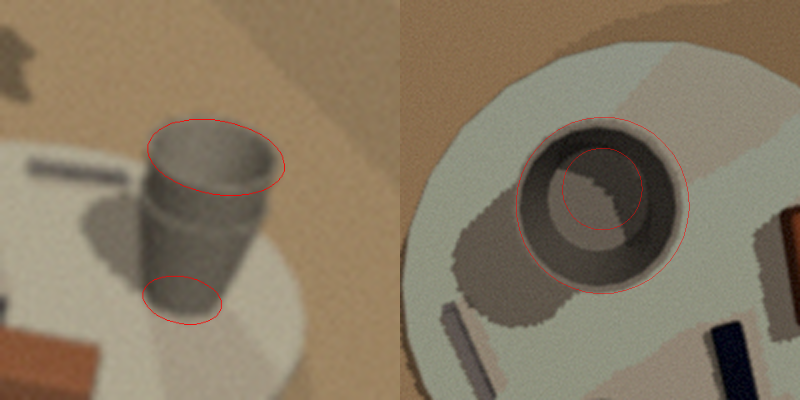

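The twin is nested fully home: the rim is at the 108 mm overlay, the pair is upright and concentric, and the gripper is clear.

```bash
python3 -c "
from h import *
print(sign_off())"
```

```text
the job is handed in; nothing more can be done
None
```

The twin cup is nested right way up and fully home in the turntable cup, standing upright and released; the square cup and wide pot were never touched, and the job was handed in at about 9 s (no verdict was returned).

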